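Set up the soap dish and the toothbrush cup again after wiping the ledge

TASK

The ledge has been wiped and the washbasin set wants putting back: stand the chrome toothbrush cup upright in the middle of the round drip mat, and set the glass soap dish gently down in the middle of the oblong mat, lying along it. Seat the bamboo drainer squarely in the dish so that its rods drop inside and its slats lie flat on the rim, then lay the thick fresh soap bar flat in the middle of the drainer and the thin worn sliver of soap flat in the middle of the fresh bar, so that it gets used up, both lengthwise like the dish. Do not shift the nail clipper, the hairbrush or the wastebasket.

Things in the scene. Friction and masses are not known exactly. Their poses are not given: they have to be found in the camera images.
- dish_c (a point): Frosted-glass soap dish: a rectangular open tray, 126 mm long (its x) by 66 mm wide (its y) by 26 mm high, walls and floor 7 mm thick, so 112 x 52 mm inside and 19 mm deep; about 0.24 kg. Loose, upright. The point is its centre, 13 mm above its underside; z up. Its 66 mm width can be gripped from above.
- drainer_c (a point): Bamboo drainer: five slats, together 124 mm (x) by 62 mm (y), 10 mm thick, on two round cross rods 43 mm long (along y) at x = -46 and +46 mm, reaching 9 mm below the slats; 19 mm high in all, 45 g. Loose, standing on its rods. The point is its centre, 9.5 mm above its underside; z up. In the dish the slats lie on the rim, the rods hang inside with about 4 mm play all round. Gripped across the 62 mm.
- bar_c (a point): Fresh bar of cream-coloured soap, a thick rounded block 80 mm long (x) by 52 mm wide (y) by 28 mm high, flat above and below, about 0.12 kg. Loose, lying flat. The point is its centre, 14 mm above its underside; z up.
- sliver_c (a point): Worn sliver of the same cream-coloured soap, thin and oval: 62 mm long (x) by 38 mm wide (y), 10 mm thick, flat, 25 g. Loose, lying flat. The point is its centre, 5 mm above its underside; z up.
- cup_c (a point): Chrome toothbrush cup, an empty round beaker open at the top, 66 mm in outer diameter, 90 mm high, wall 3 mm, about 0.18 kg. Loose, upright. The point is on its axis half-way up, 45 mm above its underside; z up.
- mat_top (a point): Oblong grey stone drip mat, fixed to the ledge, 150 mm long (x) by 92 mm wide (y), 5 mm thick. The point is the centre of its upper face, 5 mm above the ledge; z up.
- coaster_top (a point): Round grey stone drip mat, fixed to the ledge, 96 mm in diameter, 5 mm thick. The point is the centre of its upper face, 5 mm above the ledge; z up.
- clipper: Steel nail clipper lying on the ledge, 57 mm long (x) by 12 mm by 12 mm high; the origin is at the middle of its underside. Loose; to be left alone.
- hairbrush: Round wooden hairbrush lying bristles up: a round head 84 mm in diameter and 28 mm high with the bristles, a handle reaching 160 mm from the head's centre along its x. The origin is under the centre of the head. Loose; to be left alone.
- wastebasket: White plastic table-top wastebasket with a flip-top lid, round, 148 mm in diameter, 167 mm high; the origin is at the centre of its underside. Loose; to be left alone.
There are look-alikes about, which are no part of the job. There is more than one size of the part that bears cup_c; the job needs the smaller.

How it is judged:
At the end, for the whole second after the job is handed in: All flat, seated, at rest, heights to 3 mm, tilt under 0.06 rad. Centres and long axes (either way round): dish on mat 14 mm, 0.2 rad; drainer in dish 9 mm, 0.12 rad; fresh bar on drainer 15 mm, 0.3 rad; sliver on bar 14 mm, 0.35 rad; cup upright on round mat 13 mm (horizontal distance between dish_c and mat_top below 0.014 m and z of dish_c in the frame of mat_top between 0.01 and 0.016 m and angle between each of dish_c, drainer_c, bar_c, sliver_c, cup_c's own z axis and vertical below 0.06 rad and angle between the x axis of dish_c and the x axis of mat_top, either way round below 0.2 rad and horizontal distance between drainer_c and dish_c below 0.009 m and z of drainer_c in the frame of dish_c between 0.0105 and 0.0165 m and angle between the x axis of drainer_c and the x axis of dish_c, either way round below 0.12 rad and horizontal distance between bar_c and drainer_c below 0.015 m and z of bar_c in the frame of drainer_c between 0.0205 and 0.0265 m and angle between the x axis of bar_c and the x axis of drainer_c, either way round below 0.3 rad and horizontal distance between sliver_c and bar_c below 0.014 m and z of sliver_c in the frame of bar_c between 0.016 and 0.022 m and angle between the x axis of sliver_c and the x axis of bar_c, either way round below 0.35 rad and horizontal distance between cup_c and coaster_top below 0.013 m and z of cup_c in the frame of coaster_top between 0.042 and 0.048 m and linear speed of each of dish, drainer, bar, sliver, cup below 0.02 m/s); the robot touches nothing.
It fails at once if the glass dish was dropped: let go more than 15 mm above its mat or the ledge (height (world z) of dish_c above 0.034 m and contact force between dish and the fingers below 0.1 N).
It fails at once if the glass dish was tipped over (more than 35 degrees) (angle between dish_c's own z axis and vertical above 0.6 rad).
It fails at once if the nail clipper was shifted by more than 20 mm (distance of clipper from where it was at the start of the episode above 0.02 m).
It fails at once if the hairbrush was shifted by more than 20 mm (distance of hairbrush from where it was at the start of the episode above 0.02 m).
It fails at once if the wastebasket was shifted by more than 20 mm (distance of wastebasket from where it was at the start of the episode above 0.02 m).
It also fails if it takes over 120 s, if anything falls off the work surface, if the arm or the gripper's body presses on something with over 40 N, if the wrist force passes 120 N, or if a joint passes its speed limit or range.

ROBOT

A 6-joint arm with a two-finger parallel gripper is mounted at the origin on the work surface. World frame = base frame: x ahead of the robot, y to its left, z up, the work surface at z = 0. Lengths are in m, angles in rad, forces in N, time in s.
With the tool pointing down it reaches from about 0.225 to 0.875 m from the base axis. Payload 3.4 kg.
Tool frame: the origin (TCP) lies at the very end of the fingers, on their centre line; the grasp point (between the pads) lies 19 mm behind it (manip.grasp_offset is the distance from the TCP to the grasp point, in m); x points along the fingers, y is the direction in which the jaws open and shut, and the axes are right-handed (so a half turn about x gives the same grasp; the last joint's range is limited). The gripper opens to 85 mm and grips with 20 to 120 N. Pads are 22 mm wide; open, the fingers measure 114 mm over their backs; the gripper's body (76 mm by 85 mm) begins 54 mm behind the grasp point. The pads swing forward as they close: fully open they stand 13 mm farther back than shut.
Start: joints at [1.193, 0.276, 1.505, -0, 1.361, -0.121], TCP at [0.146, 0.556, 0.231] pointing down, gripper open.
Joint ranges: [-2.89, 2.89], [-0.75, 2.08], [0.22, 2.7], [-1.18, 4.32], [0.11, 2.71], [-2.7, 2.7]. Speed limits (rad/s): [2.57, 2.57, 3.14, 3.14, 3.14, 3.14].

INTERFACE

Orientations are given as a unit quaternion [w, x, y, z].
In Python, from rig import manip gives the robot as it stands.
- The arm moves only by the tool step_arm, never from a script. Its argument "increments" is a list of rows, each an object with "grip": the opening, from 0 (shut) to 1 (fully open); "delta_pos": the shift along the world's x, y, z in m, a list of three; "twist": the turn about the world's z in degrees. A call has 1 to 10 rows; each row shifts and turns the commanded pose from where the row before left it; what a row does not reach is not made up. A row lasts 1/12 s, in which the tool goes at most 41.7 mm and 7.16 degrees, less where a joint would pass 70% of its speed; a pose out of reach is approached as far as the arm can. A call with a gripper value outside its range is refused whole. The fingers move at their own pace and stop on an object; "force" is the grip in N (left out, the last holds). Time passes only in rows, so rows that do not move let the fingers close. It gives the time, the measured TCP pose, the force and the opening at its end, in the units of the state.
- manip.get_state(): the state, without advancing time (a new reading comes with each control period).
- manip.get_image(name): name is "scene" or "top" or "wrist"; returns a dict with "img" (384x512x3 uint8, red, green, blue), "fx", "fy", "cx", "cy" (pixels), "D" ([k1, k2, p1, p2, k3] as OpenCV has them; the pictures are not rectified), "rvec" (rotation vector, rad) and "tvec" (3), from world to camera coordinates, as OpenCV has them; the wrist camera has in their place "mount" (4x4, takes a point from camera to tool coordinates, whose origin is the TCP and whose axes are the tool frame's). Camera axes: x right, y down, z forward; pixel columns grow to the right and rows downward; lengths in m; the calibration is good to about 2 mm. A picture is of the moment at which its call begins: read the wrist's pose just before it. There is no depth.
- manip.sign_off(): hands the job in, once; it reports no verdict.
The state is a dict: "clock": time; "qpos": joint angles; "qd": joint speeds; "effort": joint torques, N m; "position": TCP position; "ee_rot": TCP orientation; "contact_force": force on the tool from outside, world axes, zero at the start; "moment": the same for the moment, N m; "width": finger opening in m.
Only numpy, scipy, OpenCV 4.12 (cv2) and the standard library are available. Lean on these libraries where they do the work, as an engineer would, in place of code of your own. Each camera call takes 0.05 s, during which the arm holds its last target. There are 200 camera calls.

## Working session

There is one attempt and no reset: what is moved stays moved. The work goes in short steps, Python scripts to look and compute and a tool call to move; the robot and the scene stay as the last step left them, time stands still between calls to the robot, and variables do not carry over. Pictures are saved under pics/ and viewed, about 12 in all and at most 16, crops included, and the job is handed in when it is done.

Besides the shell and the picture viewer there is one more tool, called after "Call:" as a command line: name --argument value ..., lists and objects as JSON in quotes. step_arm: Moves the arm, as the interface text tells. Its arguments: {"type":"object","properties":{"increments":{"type":"array"},"force":{"type":"number"}},"required":["increments"]}

```bash
mkdir -p pics; ls
cat > h.py <<'E'
import numpy as np, cv2, json
from rig import manip
from scipy.spatial.transform import Rotation as R
def cam(name):
    s=manip.get_state(); d=manip.get_image(name)
    K=np.array([[d['fx'],0,d['cx']],[0,d['fy'],d['cy']],[0,0,1]]); D=np.array(d['D'],float)
    if 'mount' in d:
        q=s['ee_rot']; T=np.eye(4); T[:3,:3]=R.from_quat([q[1],q[2],q[3],q[0]]).as_matrix(); T[:3,3]=s['position']
        M=T@np.array(d['mount']); Rc=M[:3,:3]; o=M[:3,3]
    else:
        Rc=cv2.Rodrigues(np.array(d['rvec'],float))[0].T; o=-Rc@np.array(d['tvec'],float).ravel()
    return dict(img=np.array(d['img']),K=K,D=D,R=Rc,o=o)
def ray(c,uv,z):
    p=cv2.undistortPoints(np.array(uv,float).reshape(-1,1,2),c['K'],c['D']).reshape(-1,2)
    r=np.c_[p,np.ones(len(p))]@c['R'].T
    return c['o']+r*((z-c['o'][2])/r[:,2])[:,None]
def proj(c,P):
    P=np.atleast_2d(np.array(P,float)); rv=cv2.Rodrigues(c['R'].T)[0]
    return cv2.projectPoints(P,rv,-c['R'].T@c['o'],c['K'],c['D'])[0].reshape(-1,2)
def save(c,fn,crop=None,k=1):
    im=c['img']
    if crop: im=im[crop[1]:crop[3],crop[0]:crop[2]]
    cv2.imwrite('pics/'+fn,cv2.resize(im[:,:,::-1],None,fx=k,fy=k,interpolation=cv2.INTER_CUBIC))
E
python3 - <<'E'
from h import *
import pickle
for n in('top','scene'):
    c=cam(n); pickle.dump(c,open(n+'.pkl','wb')); print(n,c['o'],c['R'][:,2],c['K'][0,0]); save(c,n+'0.png',k=1.5)
print(manip.get_state())
E
```

```text
pics
top [ 0.34620026 -0.04537815  1.25826071] [ 0.16688567  0.00943492 -0.98593111] 382.1640186208078
scene [1.11366796 0.7030294  1.07568949] [-0.42450443 -0.54023132 -0.726599  ] 404.2173765416193
{'clock': 0.1, 'qpos': array([ 1.19301704e+00,  2.76541456e-01,  1.50600763e+00,  3.00057185e-05,
        1.36069669e+00, -1.21005082e-01]), 'qd': array([ 0.00117014, -0.00250684, -0.00308434,  0.00095031, -0.001161  ,
       -0.00017234]), 'effort': array([ 1.28094416e-03, -4.17700446e+01, -2.46404886e+01, -1.49204589e-04,
        5.97257880e-03,  2.85385266e-05]), 'position': array([0.145852  , 0.55571117, 0.23052024]), 'ee_rot': array([ 0.70113224,  0.08997254,  0.70144086, -0.09110019]), 'contact_force': array([-0.17184184,  0.54424398,  0.53649701]), 'moment': array([ 0.03183709, -0.02868942, -0.00465189]), 'width': 0.0854225992370338}
```

View pics/top0.png

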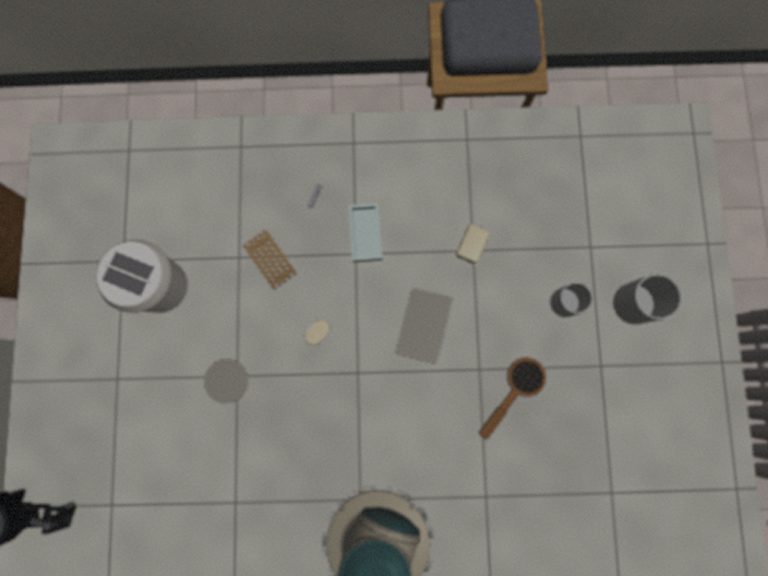

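View pics/scene0.png

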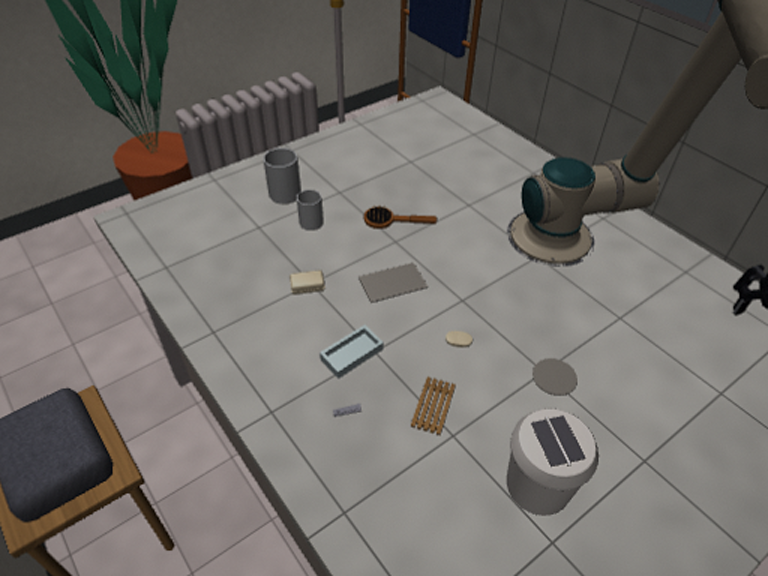

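Top view (1.5x pixels): dish (366,233), drainer (270,260), fresh bar (473,243), sliver (317,332), oblong mat (424,326), round mat (226,380), clipper (315,195), hairbrush (525,376) and wastebasket (135,275).

Cup candidates are (571,300), smaller, and (647,298), larger. The smaller one fits the description, and I'll confirm that by measured size and a crop.

```bash
cat >> h.py <<'E'
def blob(c,uv,r,thr=14,z=0.,mode='lab'):
    u,v=map(int,uv); u0,v0=max(u-r,0),max(v-r,0); im=c['img'][v0:v+r,u0:u+r]
    lab=cv2.cvtColor(cv2.GaussianBlur(im,(3,3),0),cv2.COLOR_RGB2LAB).astype(float)
    b=np.r_[lab[0],lab[-1],lab[:,0],lab[:,-1]]; d=(lab-np.median(b,0))*[.6,2,2]
    m=(np.linalg.norm(d,axis=2)>thr).astype(np.uint8)
    m=cv2.morphologyEx(m,cv2.MORPH_CLOSE,np.ones((5,5)))
    cs=cv2.findContours(m,cv2.RETR_EXTERNAL,cv2.CHAIN_APPROX_NONE)[0]
    k=max(cs,key=cv2.contourArea).reshape(-1,2)+[u0,v0]
    P=ray(c,k,z)[:,:2]; (cx,cy),(w,h),a=cv2.minAreaRect((P*1000).astype(np.float32))
    if w<h: w,h,a=h,w,a+90
    return dict(c=(round(cx,1),round(cy,1)),wh=(round(w,1),round(h,1)),ang=round((a+90)%180-90,1),k=k,P=P)
E
python3 - <<'E'
from h import *
import pickle
c=pickle.load(open('top.pkl','rb'))
for n,uv,r,t,z in [('dish',(366,233),32,10,.026),('drainer',(270,260),32,14,.019),('bar',(473,243),25,14,.02),('sliver',(317,332),20,14,.007),('mat',(424,326),40,8,.005),('coaster',(226,380),32,8,.005),('clip',(315,195),16,10,.01),('brush',(515,395),50,20,.01),('cup',(571,300),19,20,.045),('bigcup',(650,298),36,20,.045),('basket',(135,275),45,14,.16)]:
    b=blob(c,np.array(uv)/1.5,r,t,z); print(n,b['c'],b['wh'],b['ang'],np.ptp(b['k'],axis=0))
    cv2.drawContours(c['img'],[b['k'].reshape(-1,1,2)],-1,(255,0,0),1)
s=pickle.load(open('scene.pkl','rb'))
a=cv2.resize(c['img'][100:300,40:480],None,fx=1.75,fy=1.75); b=cv2.resize(s['img'][90:170,160:260],None,fx=2.5,fy=2.5)
o=np.zeros((560,800,3),np.uint8); o[:350,:770]=a; o[355:555,:250]=b; cv2.imwrite('pics/m.png',o[:,:,::-1])
E
```

```text
dish (658.0, 30.3) (141.3, 134.7) -15.4 [41 43]
drainer (604.1, 223.0) (124.5, 67.5) 35.9 [35 39]
bar (623.8, -227.2) (83.3, 49.2) -27.3 [21 26]
sliver (440.4, 119.4) (55.1, 35.1) -46.0 [14 14]
mat (461.0, -121.1) (257.5, 256.0) -6.7 [79 79]
coaster (358.4, 310.0) (170.8, 159.1) 51.1 [63 63]
clip (749.1, 122.4) (56.2, 14.0) -26.3 [ 7 15]
brush (294.0, -285.3) (199.6, 81.9) -48.3 [44 54]
cup (490.9, -425.2) (89.0, 62.0) -68.9 [26 22]
bigcup (486.8, -585.8) (144.5, 91.4) -73.7 [43 31]
basket (543.9, 441.1) (174.7, 134.3) 88.4 [58 45]
```

View pics/m.png

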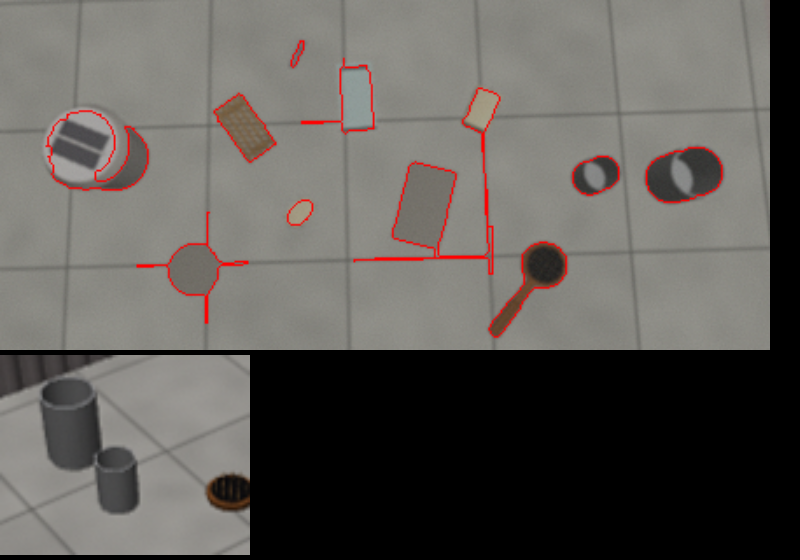

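```bash
sed -i "s/    cs=cv2.find/    m=cv2.morphologyEx(m,cv2.MORPH_OPEN,np.ones((7,7))) if r>=30 else m\n    cs=cv2.find/" h.py
python3 - <<'E'
from h import *
import pickle
c=pickle.load(open('top.pkl','rb'))
for n,uv,r,t,z in [('dish',(366,233),32,10,.026),('mat',(424,326),40,8,.005),('coaster',(226,380),32,8,.005)]:
    b=blob(c,np.array(uv)/1.5,r,t,z); print(n,b['c'],b['wh'],b['ang'],np.ptp(b['k'],axis=0),b['P'].mean(0))
b=blob(c,np.array((571,300))/1.5,19,20,0.)
n=c['o'][:2]; 
P0=b['P']; P9=ray(c,b['k'],.09)[:,:2]
e=P0.mean(0)-n; e/=np.linalg.norm(e); t=np.array([-e[1],e[0]])
for nm,P,f in(('base',P0,(P0@e).min()+.033),('rim',P9,(P9@e).max()-.033)):
    q=P@t; print(nm, e*f+t*(q.max()+q.min())/2, np.ptp(q))
k=cam('wrist'); print(k['o'],k['R'],k['K'][0,0]); save(k,'w0.png')
E
```

```text
dish (652.6, 8.8) (125.2, 60.9) 1.7 [19 36] [0.65039    0.00961644]
mat (448.9, -113.1) (150.7, 92.5) -15.5 [34 48] [ 0.44776608 -0.11282768]
coaster (341.7, 319.8) (92.8, 92.7) -1.4 [28 29] [0.34131294 0.31730734]
base [ 0.49152587 -0.42701533] 0.06434123060525354
rim [ 0.48898319 -0.42032132] 0.05973907566757769
[0.06369584 0.57770973 0.37237946] [[ 0.25513734  0.91393668  0.31563378]
 [ 0.9669042  -0.24079051 -0.08435753]
 [-0.00109582  0.32671039 -0.94512387]] 273.5083845672216
```

View pics/w0.png

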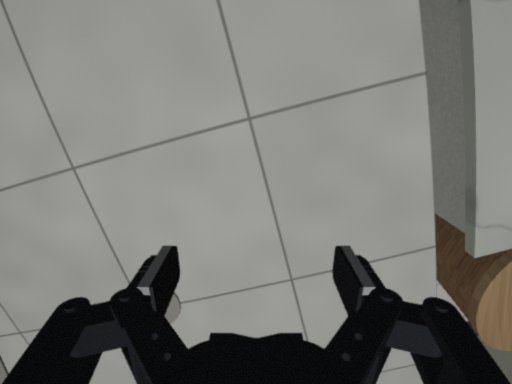

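Cup check: the smaller one is about 62 mm across (66 given) and the other about 91 mm, so the smaller is at (0.490,-0.424). The wrist picture shows only the ledge and table edge, with the fingers at the bottom.

I'll do the dish first.

Call:
step_arm --increments '[{"grip": 1,"delta_pos": [0.028,-0.03,0],"twist": 2},{"grip": 1,"delta_pos": [0.028,-0.03,0],"twist": 2},{"grip": 1,"delta_pos": [0.028,-0.03,0],"twist": 2},{"grip": 1,"delta_pos": [0.028,-0.03,0],"twist": 2},{"grip": 1,"delta_pos": [0.028,-0.03,0],"twist": 2},{"grip": 1,"delta_pos": [0.028,-0.03,0],"twist": 2},{"grip": 1,"delta_pos": [0.028,-0.03,0],"twist": 2},{"grip": 1,"delta_pos": [0.028,-0.03,0],"twist": 2},{"grip": 1,"delta_pos": [0.028,-0.03,0],"twist": 0},{"grip": 1,"delta_pos": [0.028,-0.03,0],"twist": 0}]' --force 40

```text
clock: 0.98
position: [0.4269, 0.2544, 0.2313]
ee_rot: [0.707, -0.008, 0.707, 0.008]
contact_force: [1.8, 1.4, 0.0]
width: 0.0853
```

Call:
step_arm --increments '[{"grip": 1,"delta_pos": [0.028,-0.03,0],"twist": 0},{"grip": 1,"delta_pos": [0.028,-0.03,0],"twist": 0},{"grip": 1,"delta_pos": [0.028,-0.03,0],"twist": 0},{"grip": 1,"delta_pos": [0.028,-0.03,0],"twist": 0},{"grip": 1,"delta_pos": [0.028,-0.03,0],"twist": 0},{"grip": 1,"delta_pos": [0.028,-0.03,0],"twist": 0},{"grip": 1,"delta_pos": [0.028,-0.03,0],"twist": 0},{"grip": 1,"delta_pos": [0.028,-0.03,0],"twist": 0},{"grip": 1,"delta_pos": [0,0,0],"twist": 0},{"grip": 1,"delta_pos": [0,0,0],"twist": 0}]'

```text
clock: 1.82
position: [0.651, 0.0141, 0.2298]
ee_rot: [0.706, -0.007, 0.708, 0.007]
contact_force: [-0.7, 0.7, -0.6]
width: 0.0859
```

```bash
cat >> h.py <<'E'
def pose():
    s=manip.get_state(); q=s['ee_rot']; M=R.from_quat([q[1],q[2],q[3],q[0]]).as_matrix()
    return np.round(s['position'],4), round(np.degrees(np.arctan2(M[1,1],M[0,1]))%180,1), np.round(s['contact_force'],1), round(s['width'],4), round(s['clock'],2)
E
python3 - <<'E'
from h import *
print(pose(), manip.grasp_offset)
c=cam('wrist'); save(c,'w1.png')
print(proj(c,[[.652,.009,.026],list(pose()[0])]))
E
```

```text
(array([0.651 , 0.0141, 0.2298]), np.float64(91.1), array([-0.7,  0.7, -0.6]), 0.0859, 1.82) 0.0187
[[251.39285988 167.22071901]
 [257.69633738 247.32861172]]
```

View pics/w1.png

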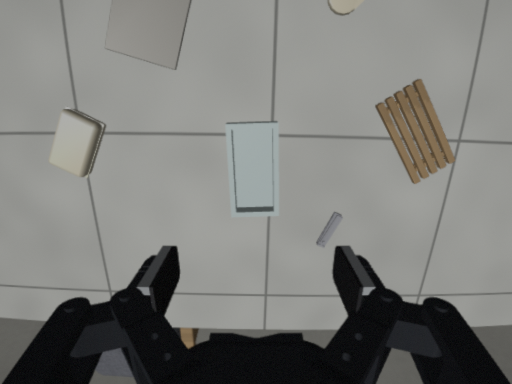

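The wrist view shows the dish at (252,168), drainer (415,130), bar (77,143), clipper (329,229), a corner of the mat at (150,30) and the sliver at the top edge. I'll measure dish, drainer and bar from here.

Run:
```python
from h import *
c=cam('wrist')
for n,uv,r,t,z in [('dish',(252,168),65,8,.026),('drainer',(415,130),65,14,.019),('bar',(77,143),50,14,.02),('clip',(329,229),28,10,.012)]:
    b=blob(c,uv,r,t,z); print(n,b['c'],b['wh'],b['ang'],b['k'].min(0),b['k'].max(0))
```

```text
dish (656.7, 10.3) (127.8, 65.3) 2.5 [224 121] [276 216]
drainer (605.1, 224.2) (130.7, 70.7) 37.4 [375  81] [454 183]
bar (625.1, -219.7) (85.3, 57.1) -28.7 [ 51 122] [105 177]
clip (746.9, 122.9) (58.7, 16.5) -24.7 [314 212] [340 247]
```

Call:
step_arm --increments '[{"grip": 1,"delta_pos": [0.004,-0.004,-0.036],"twist": 1},{"grip": 1,"delta_pos": [0,0,-0.04],"twist": 0},{"grip": 1,"delta_pos": [0,0,-0.04],"twist": 0},{"grip": 1,"delta_pos": [0,0,-0.04],"twist": 0},{"grip": 1,"delta_pos": [0,0,-0.04],"twist": 0},{"grip": 1,"delta_pos": [0,0,-0.02],"twist": 0},{"grip": 1,"delta_pos": [0,0,-0.01],"twist": 0},{"grip": 1,"delta_pos": [0,0,0],"twist": 0},{"grip": 1,"delta_pos": [0,0,0],"twist": 0}]'

```text
clock: 2.67
position: [0.6544, 0.0131, 0.0064]
ee_rot: [0.707, -0.015, 0.707, 0.015]
contact_force: [-0.2, 0.7, 0.2]
width: 0.0855
```

Call:
step_arm --increments '[{"grip": 0.6,"delta_pos": [0,0,0],"twist": 0},{"grip": 0.6,"delta_pos": [0,0,0],"twist": 0},{"grip": 0.6,"delta_pos": [0,0,0],"twist": 0},{"grip": 0.6,"delta_pos": [0,0,0],"twist": 0},{"grip": 0.6,"delta_pos": [0,0,0],"twist": 0},{"grip": 0.6,"delta_pos": [0,0,0],"twist": 0}]' --force 40

```text
clock: 3.17
position: [0.656, 0.0121, 0.0083]
ee_rot: [0.709, -0.014, 0.705, 0.014]
contact_force: [-0.7, 0.7, 5.9]
width: 0.0649
```

Call:
step_arm --increments '[{"grip": 0.6,"delta_pos": [0,0,0.01],"twist": 0},{"grip": 0.6,"delta_pos": [0,0,0.03],"twist": 0},{"grip": 0.6,"delta_pos": [0,0,0.035],"twist": 0},{"grip": 0.6,"delta_pos": [0,0,0.035],"twist": 0},{"grip": 0.6,"delta_pos": [-0.02,-0.025,0.02],"twist": -3},{"grip": 0.6,"delta_pos": [-0.02,-0.025,0.01],"twist": -3},{"grip": 0.6,"delta_pos": [-0.02,-0.025,0],"twist": -3},{"grip": 0.6,"delta_pos": [-0.02,-0.025,0],"twist": -3},{"grip": 0.6,"delta_pos": [-0.02,-0.025,0],"twist": -3},{"grip": 0.6,"delta_pos": [0,0,0],"twist": -2.7}]'

```text
clock: 4.0
position: [0.5496, -0.1166, 0.1462]
ee_rot: [0.699, 0.096, 0.702, -0.098]
contact_force: [-0.6, -0.3, -3.0]
width: 0.065
```

Run:
```python
from h import *
print(pose())
c=cam('wrist'); save(c,'w2.png'); print(proj(c,[[.449,-.113,.005],[.44,.119,.005]]))
uv=proj(c,[[.449,-.113,.005]])[0]
for t in(6,8):
    b=blob(c,uv,95,t,.005); print(b['c'],b['wh'],b['ang'],b['k'].min(0),b['k'].max(0))
```

```text
(array([ 0.5496, -0.1166,  0.1462]), np.float64(74.3), array([-0.6, -0.3, -3. ]), 0.065, 4.0)
[[231.4745103   84.38737103]
 [465.2267076    8.69658306]]
(465.5, -93.7) (168.6, 150.7) -15.8 [182   0] [325 178]
(465.5, -93.4) (168.6, 150.2) -15.8 [182   0] [325 178]
```

View pics/w2.png

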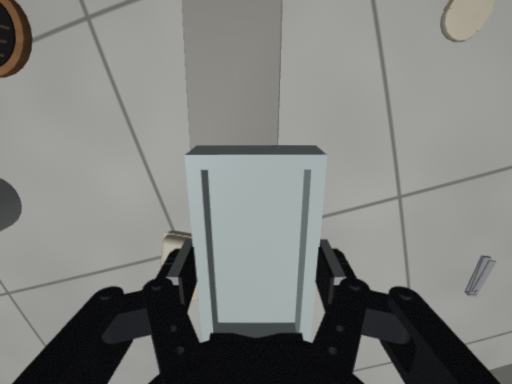

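Wrist view: the dish is held square, with its front rim at row 150. The mat shows behind it, with edges at columns 184 and 281 at the top. I'll check the mat's lateral position from those edges.

Run:
```python
from h import *
c=cam('wrist'); p=np.array(pose()[0])
g=cv2.cvtColor(c['img'],cv2.COLOR_RGB2GRAY).astype(int)
E=[]
for v in(20,60,100,135):
    r=cv2.GaussianBlur(g[v:v+3].mean(0,keepdims=True).astype(np.float32),(3,1),0)[0]; d=np.diff(r)
    l=160+np.argmin(d[160:210]); q=250+np.argmax(d[250:300]); E.append([(l+1,v+1),(q+1,v+1)])
E=np.array(E); P=ray(c,E.reshape(-1,2),.005)[:,:2].reshape(-1,2,2); print(E.tolist())
m=P.mean(1); print(m, np.linalg.norm(P[:,0]-P[:,1],axis=1))
d=m[0]-m[-1]; a=np.arctan2(*(-d)[::-1]); print('ang',np.degrees(a))
n=np.array([-np.sin(a),np.cos(a)]); print('lateral of top-measured centre from centreline', (np.array([.449,-.113])-m.mean(0))@n)
# held dish: rim z ~ TCP z+.018..; front rim corners outer
for z in (p[2]+.014,p[2]+.018): 
    F=ray(c,[(187,155),(327,155)],z)[:,:2]; ax=np.array([np.cos(a),np.sin(a)]); print(F,F.mean(0)+.063*ax-p[:2],np.linalg.norm(F[0]-F[1]))
```

```text
[[[180, 21], [279, 21]], [[182, 61], [278, 61]], [[184, 101], [277, 101]], [[187, 136], [276, 136]]]
[[ 0.39764657 -0.09605035]
 [ 0.43074568 -0.10586438]
 [ 0.46598991 -0.11638876]
 [ 0.49919912 -0.12575434]] [0.091287   0.09162067 0.09222613 0.09156599]
ang -16.30413024300975
lateral of top-measured centre from centreline -0.001735936702705748
[[ 0.48591095 -0.12989639]
 [ 0.5041326  -0.06592714]] [ 0.00238823 -0.00179813] 0.0665138531710513
[[ 0.48541378 -0.12869158]
 [ 0.5030655  -0.06672314]] [ 0.0016061  -0.00159372] 0.06443345874101615
```

Call:
step_arm --increments '[{"grip": 0.6,"delta_pos": [-0.034,0.002,0],"twist": -0.5},{"grip": 0.6,"delta_pos": [-0.034,0.002,0],"twist": 0},{"grip": 0.6,"delta_pos": [-0.034,0.002,0],"twist": 0},{"grip": 0.6,"delta_pos": [0,0,-0.03],"twist": 0},{"grip": 0.6,"delta_pos": [0,0,-0.04],"twist": 0},{"grip": 0.6,"delta_pos": [0,0,-0.03],"twist": 0},{"grip": 0.6,"delta_pos": [0,0,-0.015],"twist": 0},{"grip": 0.6,"delta_pos": [0,0,-0.01],"twist": 0},{"grip": 0.6,"delta_pos": [0,0,-0.004],"twist": 0},{"grip": 0.6,"delta_pos": [0,0,0],"twist": 0}]'

```text
clock: 4.93
position: [0.4523, -0.1062, 0.0158]
ee_rot: [0.7, 0.098, 0.701, -0.097]
contact_force: [0.3, -0.4, -3.1]
width: 0.0648
```

Call:
step_arm --increments '[{"grip": 0.6,"delta_pos": [0,0,-0.002],"twist": 0},{"grip": 0.6,"delta_pos": [0,0,-0.001],"twist": 0},{"grip": 0.6,"delta_pos": [0,0,0],"twist": 0}]'

```text
clock: 5.18
position: [0.4528, -0.1069, 0.014]
ee_rot: [0.701, 0.098, 0.7, -0.098]
contact_force: [-0.6, 0.2, -1.7]
width: 0.0647
```

Call:
step_arm --increments '[{"grip": 0.6,"delta_pos": [-0.005,-0.004,0],"twist": 0},{"grip": 0.6,"delta_pos": [0,0,-0.001],"twist": 0},{"grip": 0.6,"delta_pos": [0,0,-0.0015],"twist": 0},{"grip": 0.6,"delta_pos": [0,0,0],"twist": 0}]'

```text
clock: 5.52
position: [0.4465, -0.1114, 0.0131]
ee_rot: [0.7, 0.097, 0.7, -0.098]
contact_force: [-6.4, -0.3, 19.7]
width: 0.0649
```

Call:
step_arm --increments '[{"grip": 0.6,"delta_pos": [0,0,0.001],"twist": 0},{"grip": 1,"delta_pos": [0,0,0],"twist": 0},{"grip": 1,"delta_pos": [0,0,0],"twist": 0},{"grip": 1,"delta_pos": [0,0,0],"twist": 0},{"grip": 1,"delta_pos": [0,0,0],"twist": 0},{"grip": 1,"delta_pos": [0,0,0.02],"twist": 0},{"grip": 1,"delta_pos": [0,0,0.04],"twist": 0},{"grip": 1,"delta_pos": [0,0,0.04],"twist": 0},{"grip": 1,"delta_pos": [0,0,0.04],"twist": 0},{"grip": 1,"delta_pos": [0,0,0.04],"twist": 0}]'

```text
clock: 6.35
position: [0.4466, -0.1106, 0.1935]
ee_rot: [0.7, 0.098, 0.701, -0.098]
contact_force: [0.6, -0.4, -0.5]
width: 0.0855
```

Call:
step_arm --increments '[{"grip": 1,"delta_pos": [0.02,0.036,0.02],"twist": 6.5},{"grip": 1,"delta_pos": [0.02,0.036,0],"twist": 6.5},{"grip": 1,"delta_pos": [0.02,0.036,0],"twist": 6.5},{"grip": 1,"delta_pos": [0.02,0.036,0],"twist": 6.5},{"grip": 1,"delta_pos": [0.02,0.036,0],"twist": 6.5},{"grip": 1,"delta_pos": [0.02,0.036,0],"twist": 6.5},{"grip": 1,"delta_pos": [0.02,0.036,0],"twist": 6.5},{"grip": 1,"delta_pos": [0.02,0.036,0],"twist": 6},{"grip": 1,"delta_pos": [0,0.036,0],"twist": 0},{"grip": 1,"delta_pos": [0,0,0],"twist": 0}]'

```text
clock: 7.18
position: [0.6056, 0.2169, 0.2086]
ee_rot: [0.673, -0.216, 0.673, 0.22]
contact_force: [0.4, -0.2, -0.2]
width: 0.0853
```

Run:
```python
from h import *
c=cam('top')
b=blob(c,proj(c,[[.449,-.113,.03]])[0],34,14,.031);
print('dish?',b['c'],b['wh'],b['ang'])
c=cam('wrist');print(pose()); save(c,'w3.png'); 
uv=proj(c,[[.605,.224,.019]])[0]; b=blob(c,uv,90,14,.019); print(uv,b['c'],b['wh'],b['ang'],b['k'].min(0),b['k'].max(0))
```

```text
dish? (440.5, -100.0) (121.5, 63.8) -15.9
(array([0.6048, 0.2112, 0.2089]), np.float64(125.7), array([-0.8, -0.8,  0.8]), 0.0852, 7.28)
[261.81201142 173.49123438] (603.7, 225.2) (123.3, 63.0) 35.1 [238 123] [290 218]
```

View pics/w3.png

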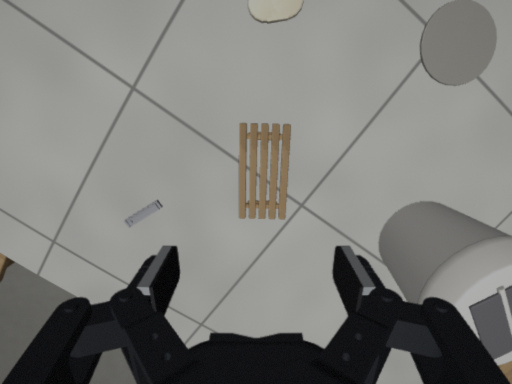

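The wrist view shows the drainer at (264,171), square to the jaws, with the basket clear to the right. The top measurement of the dish disagrees with where I put it, so I'll look at a crop.

Run:
```python
from h import *
c=cam('top'); print(pose())
print(proj(c,[[.449,-.113,.005]]))
for t in (14,20,25):
    b=blob(c,proj(c,[[.449,-.113,.03]])[0],34,t,.031); print(b['c'],b['wh'],b['ang'],b['k'].min(0),b['k'].max(0))
save(c,'d1.png',(220,170,360,260),5)
```

```text
(array([0.6048, 0.2099, 0.2092]), np.float64(125.7), array([-0.3,  0.1, -0.1]), 0.0851, 7.33)
[[282.11683802 216.64662959]]
(439.9, -106.1) (115.8, 67.5) -2.4 [270 201] [291 237]Traceback (most recent call last):
  File "<stdin>", line 5, in <module>
  File "h.py", line 32, in blob
    k=max(cs,key=cv2.contourArea).reshape(-1,2)+[u0,v0]
      ~~~^^^^^^^^^^^^^^^^^^^^^^^^
ValueError: max() iterable argument is empty
```

Run:
```python
from h import *
c=cam('top'); im=c['img'].astype(int)
g=(im[:,:,2]-im[:,:,0]); print(g[175:255:10,240:325:10])
m=((g>8)).astype(np.uint8); m[:, :240]=0; m[:,325:]=0; m[:175]=0; m[255:]=0
m=cv2.morphologyEx(m,cv2.MORPH_OPEN,np.ones((3,3)))
k=max(cv2.findContours(m,0,cv2.CHAIN_APPROX_NONE)[0],key=cv2.contourArea).reshape(-1,2)
print(cv2.minAreaRect((ray(c,k,.031)[:,:2]*1000).astype(np.float32)))
save(c,'d1.png',(220,170,360,260),4)
```

```text
[[ -7  -8  -7  -9  -7  -8  -9  -7  -7]
 [ -8  -7  -8  -8 -10  -8  -8  -7  -8]
 [ -9  -8  -7  -9   3  -8  -8  -8  -8]
 [ -7  -7  -8  -9  10   8  -9  -8 -10]
 [ -9  -7  -7 -12  11   9  -8  -8  -7]
 [ -6  -5  -9   2   9   7  -9  -7  -7]
 [ -9  -8  -7 -11   7 -10  -8  -6  -4]
 [ -9  -7  -5  -5  -7  -6  -9  -5  -6]]
((416.3081970214844, -90.25379943847656), (25.640962600708008, 48.630210876464844), 61.50389862060547)
```

View pics/d1.png

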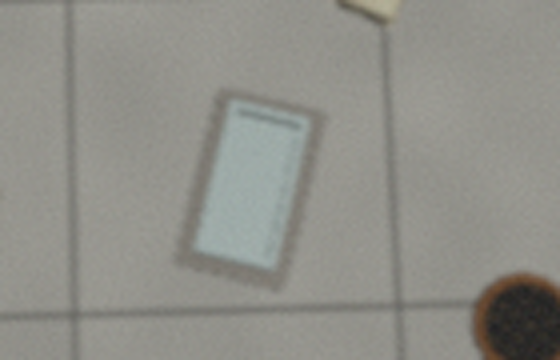

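The crop shows the dish lying along the mat, evenly margined, at (250,185) in the crop. I'll get its numbers with a better threshold while I fetch the drainer.

```bash
cat >> h.py <<'E'
def dish(c):
    im=cv2.GaussianBlur(c['img'],(3,3),0).astype(int); m=((im[:,:,2]-im[:,:,0])>-1).astype(np.uint8)
    u,v=proj(c,[[.449,-.113,.03]])[0].astype(int); w=np.zeros_like(m); w[v-32:v+32,u-32:u+32]=1
    m=cv2.morphologyEx(m*w,cv2.MORPH_CLOSE,np.ones((3,3)))
    k=max(cv2.findContours(m,0,cv2.CHAIN_APPROX_NONE)[0],key=cv2.contourArea).reshape(-1,2)
    return cv2.minAreaRect((ray(c,k,.031)[:,:2]*1000).astype(np.float32))
E
python3 - <<'E'
from h import *
c=cam('top'); print(dish(c)); print(pose())
E
```

```text
((449.8343505859375, -113.06549072265625), (67.00291442871094, 126.61238098144531), 74.37854766845703)
(array([0.6049, 0.2087, 0.2098]), np.float64(125.5), array([ 0.4, -0.4,  0.7]), 0.0856, 7.43)
```

Call:
step_arm --increments '[{"grip": 1,"delta_pos": [-0.001,0.015,-0.03],"twist": 0},{"grip": 1,"delta_pos": [0,0,-0.04],"twist": 0},{"grip": 1,"delta_pos": [0,0,-0.04],"twist": 0},{"grip": 1,"delta_pos": [0,0,-0.04],"twist": 0},{"grip": 1,"delta_pos": [0,0,-0.03],"twist": 0},{"grip": 1,"delta_pos": [0,0,-0.02],"twist": 0},{"grip": 1,"delta_pos": [0,0,0],"twist": 0},{"grip": 1,"delta_pos": [0,0,0],"twist": 0}]'

```text
clock: 8.1
position: [0.6038, 0.2234, 0.0095]
ee_rot: [0.673, -0.215, 0.674, 0.215]
contact_force: [0.0, -0.5, 0.8]
width: 0.0853
```

Run:
```python
from h import *
c=cam('wrist');print(pose()); save(c,'w4.png')
```

```text
(array([0.6052, 0.224 , 0.0111]), np.float64(125.5), array([-0.1,  0.1,  0.6]), 0.0858, 8.15)
```

View pics/w4.png

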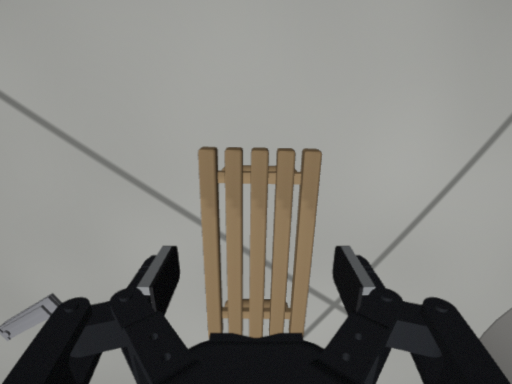

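The wrist view shows the drainer centred between the pads, slat ends at rows 150–335, and the clipper clear at (35,315). I'll close on it.

Call:
step_arm --increments '[{"grip": 1,"delta_pos": [0,0,-0.003],"twist": 0},{"grip": 0.55,"delta_pos": [0,0,0],"twist": 0},{"grip": 0.55,"delta_pos": [0,0,0],"twist": 0},{"grip": 0.55,"delta_pos": [0,0,0],"twist": 0},{"grip": 0.55,"delta_pos": [0,0,0],"twist": 0},{"grip": 0.55,"delta_pos": [0,0,0],"twist": 0},{"grip": 0.55,"delta_pos": [0,0,0],"twist": 0}]' --force 25

```text
clock: 8.73
position: [0.6052, 0.2251, 0.0088]
ee_rot: [0.674, -0.216, 0.672, 0.216]
contact_force: [-0.3, -0.5, 5.9]
width: 0.0612
```

Call:
step_arm --increments '[{"grip": 0.55,"delta_pos": [0,0,0.02],"twist": 0},{"grip": 0.55,"delta_pos": [0,0,0.04],"twist": 0},{"grip": 0.55,"delta_pos": [0,0,0.04],"twist": 0},{"grip": 0.55,"delta_pos": [-0.016,-0.035,0],"twist": -6.4},{"grip": 0.55,"delta_pos": [-0.016,-0.035,0],"twist": -6.4},{"grip": 0.55,"delta_pos": [-0.016,-0.035,0],"twist": -6.4},{"grip": 0.55,"delta_pos": [-0.016,-0.035,0],"twist": -6.4},{"grip": 0.55,"delta_pos": [-0.016,-0.035,0],"twist": -6.4},{"grip": 0.55,"delta_pos": [-0.016,-0.035,0],"twist": -6.4},{"grip": 0.55,"delta_pos": [-0.016,-0.035,0],"twist": -6.4}]'

```text
clock: 9.57
position: [0.4913, -0.0213, 0.1074]
ee_rot: [0.705, 0.058, 0.704, -0.058]
contact_force: [-0.2, -0.7, -0.1]
width: 0.0608
```

Call:
step_arm --increments '[{"grip": 0.55,"delta_pos": [-0.016,-0.035,0],"twist": -6.4},{"grip": 0.55,"delta_pos": [-0.012,-0.035,0],"twist": 0},{"grip": 0.55,"delta_pos": [-0.013,-0.022,0],"twist": 0},{"grip": 0.55,"delta_pos": [0,0,0],"twist": 0},{"grip": 0.55,"delta_pos": [0,0,0],"twist": 0}]'

```text
clock: 9.98
position: [0.4508, -0.1129, 0.1074]
ee_rot: [0.701, 0.097, 0.7, -0.097]
contact_force: [0.1, -0.7, 0.2]
width: 0.0612
```

Run:
```python
from h import *
for i in range(3): c=cam('wrist');print(pose())
save(c,'w5.png')
```

```text
(array([ 0.4514, -0.1121,  0.1073]), np.float64(74.3), array([-0.2, -0.1,  0.1]), 0.0609, 10.03)
(array([ 0.4517, -0.1116,  0.1073]), np.float64(74.4), array([ 0.7,  0.9, -0.7]), 0.0607, 10.08)
(array([ 0.4518, -0.1112,  0.1072]), np.float64(74.4), array([-0.9, -0.5, -1.4]), 0.0612, 10.13)
```

View pics/w5.png

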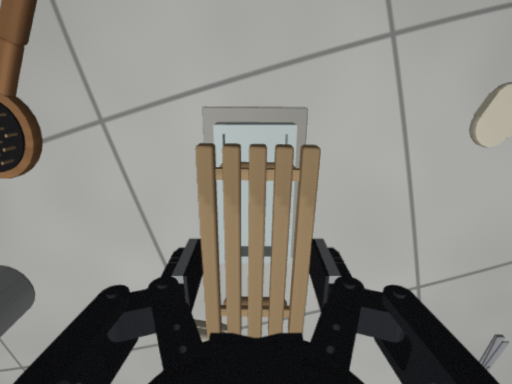

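Wrist view: the drainer is held square, front slat ends at row 146, above the dish with its front rim at row 124. The hairbrush is clear on the left. I'll work out both centres from this one picture.

Run:
```python
from h import *
c=cam('wrist'); p,a,_,_,_=pose(); p=np.array(p)
A=np.radians(74.3-90); ax=np.array([np.cos(A),np.sin(A)]); n=np.array([-ax[1],ax[0]])
F=ray(c,[(198,145),(258,146),(319,147)],p[2]+.0105)[:,:2]; print('drainer w',np.linalg.norm(F[0]-F[2]))
D=F[1]*0+ (F[0]+F[2])/2+.062*ax; print('drainer',D, 'from tcp',D-p[:2], 'ax',(D-p[:2])@ax,(D-p[:2])@n)
e=F[2]-F[0]; print('yaw',np.degrees(np.arctan2(-e[0],e[1]))) 
G=ray(c,[(214,124),(297,124)],.031)[:,:2]; print('dish w',np.linalg.norm(G[0]-G[1])); C=G.mean(0)+.063*ax; print('dish',C)
d=C-D; print('move',d)
M=ray(c,[(203,107),(307,107)],.005)[:,:2]; print('mat',np.linalg.norm(M[0]-M[1]),M.mean(0)+.075*ax)
```

```text
drainer w 0.05842727003799572
drainer [ 0.45133643 -0.10964178] from tcp [-0.00046357  0.00145822] ax -0.0008408741895184311 0.0012783771628957898
yaw -16.58154650375973
dish w 0.06478944311267294
dish [ 0.44950465 -0.11065835]
move [-0.00183178 -0.00101658]
mat 0.08931548679257453 [ 0.4493648  -0.11106909]
```

Call:
step_arm --increments '[{"grip": 0.55,"delta_pos": [-0.002,-0.001,0],"twist": 0},{"grip": 0.55,"delta_pos": [0,0,-0.03],"twist": 0},{"grip": 0.55,"delta_pos": [0,0,-0.02],"twist": 0},{"grip": 0.55,"delta_pos": [0,0,-0.01],"twist": 0},{"grip": 0.55,"delta_pos": [0,0,-0.005],"twist": 0},{"grip": 0.55,"delta_pos": [0,0,-0.005],"twist": 0},{"grip": 0.55,"delta_pos": [0,0,-0.003],"twist": 0},{"grip": 0.55,"delta_pos": [0,0,0],"twist": 0},{"grip": 0.55,"delta_pos": [0,0,0],"twist": 0}]'

```text
clock: 10.93
position: [0.4497, -0.1131, 0.0345]
ee_rot: [0.701, 0.096, 0.7, -0.096]
contact_force: [0.8, -0.7, -0.1]
width: 0.0608
```

Call:
step_arm --increments '[{"grip": 0.55,"delta_pos": [0,0,-0.002],"twist": 0},{"grip": 0.55,"delta_pos": [0,0,-0.001],"twist": 0},{"grip": 0.55,"delta_pos": [0,0,0],"twist": 0}]'

```text
clock: 11.18
position: [0.4493, -0.1131, 0.0312]
ee_rot: [0.701, 0.096, 0.7, -0.096]
contact_force: [0.4, -0.0, -1.2]
width: 0.0609
```

Call:
step_arm --increments '[{"grip": 1,"delta_pos": [0,0,0],"twist": 0},{"grip": 1,"delta_pos": [0,0,0],"twist": 0},{"grip": 1,"delta_pos": [0,0,0],"twist": 0},{"grip": 1,"delta_pos": [0,0,0],"twist": 0},{"grip": 1,"delta_pos": [0,0,0.02],"twist": 0},{"grip": 1,"delta_pos": [0,0,0.04],"twist": 0},{"grip": 1,"delta_pos": [0,0,0.04],"twist": 0},{"grip": 1,"delta_pos": [0,0,0.04],"twist": 0},{"grip": 1,"delta_pos": [0.025,-0.016,0.02],"twist": -3},{"grip": 1,"delta_pos": [0.03,-0.02,0],"twist": -3}]'

```text
clock: 12.02
position: [0.5062, -0.1493, 0.1974]
ee_rot: [0.698, 0.132, 0.691, -0.134]
contact_force: [0.3, -0.9, -0.3]
width: 0.0855
```

Call:
step_arm --increments '[{"grip": 1,"delta_pos": [0.03,-0.019,0],"twist": -3},{"grip": 1,"delta_pos": [0.03,-0.019,0],"twist": -3},{"grip": 1,"delta_pos": [0.03,-0.018,0],"twist": 0},{"grip": 1,"delta_pos": [0.03,-0.018,0],"twist": 0},{"grip": 1,"delta_pos": [0,0,0],"twist": 0},{"grip": 1,"delta_pos": [0,0,0],"twist": 0}]'

```text
clock: 12.52
position: [0.6251, -0.2239, 0.1896]
ee_rot: [0.686, 0.169, 0.687, -0.169]
contact_force: [-0.2, 0.5, -0.4]
width: 0.0851
```

Run:
```python
from h import *
c=cam('wrist');print(pose()); save(c,'w6.png')
uv=proj(c,[[.6245,-.223,.028]])[0]; print(uv)
for z in(.028,.014,0.): b=blob(c,uv,60,14,z); print(b['c'],b['wh'],b['ang'],b['k'].min(0),b['k'].max(0))
t=cam('top'); save(t,'t6.png',(230,170,330,260),5); 
w=cv2.imread('pics/w6.png'); q=cv2.imread('pics/t6.png'); o=np.zeros((450,800,3),np.uint8); o[:384,:512]=w; o[:260,512:]=cv2.resize(q,(288,260)); cv2.imwrite('pics/j6.png',o)
```

```text
(array([ 0.6238, -0.2229,  0.1899]), np.float64(62.4), array([-0.6,  0.4,  0.5]), 0.0851, 12.57)
[256.13842321 174.6534324 ]
(622.1, -223.4) (78.9, 48.5) -26.4 [233 139] [276 205]
(625.5, -225.2) (82.5, 50.8) -26.4 [233 139] [276 205]
(628.8, -227.0) (86.2, 53.0) -26.4 [233 139] [276 205]
```

View pics/j6.png

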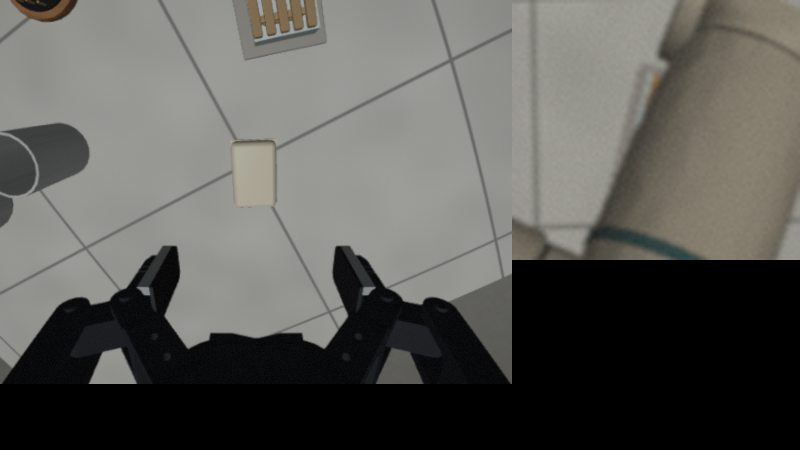

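Left: bar at (254,172), squared to the jaws, with the slats seated in the dish at (283,20). Right: the top view is blocked by the arm. Gripping the bar.

Call:
step_arm --increments '[{"grip": 1,"delta_pos": [0,-0.001,-0.03],"twist": 1.2},{"grip": 1,"delta_pos": [0,0,-0.04],"twist": 0},{"grip": 1,"delta_pos": [0,0,-0.04],"twist": 0},{"grip": 1,"delta_pos": [0,0,-0.04],"twist": 0},{"grip": 1,"delta_pos": [0,0,-0.02],"twist": 0},{"grip": 1,"delta_pos": [0,0,-0.01],"twist": 0},{"grip": 1,"delta_pos": [0,0,0],"twist": 0},{"grip": 0.45,"delta_pos": [0,0,0],"twist": 0},{"grip": 0.45,"delta_pos": [0,0,0],"twist": 0},{"grip": 0.45,"delta_pos": [0,0,0],"twist": 0}]' --force 30

```text
clock: 13.45
position: [0.6257, -0.2248, 0.0136]
ee_rot: [0.69, 0.161, 0.687, -0.162]
contact_force: [-1.2, -0.6, 9.4]
width: 0.0517
```

Call:
step_arm --increments '[{"grip": 0.45,"delta_pos": [0,0,0],"twist": 0},{"grip": 0.45,"delta_pos": [0,0,0],"twist": 0},{"grip": 0.45,"delta_pos": [0,0,0],"twist": 0},{"grip": 0.45,"delta_pos": [0,0,0],"twist": 0}]'

```text
clock: 13.78
position: [0.6258, -0.2248, 0.0138]
ee_rot: [0.69, 0.161, 0.687, -0.162]
contact_force: [0.2, 0.7, 7.4]
width: 0.0511
```

Call:
step_arm --increments '[{"grip": 0.45,"delta_pos": [0,0,0.02],"twist": 0},{"grip": 0.45,"delta_pos": [0,0,0.04],"twist": 0},{"grip": 0.45,"delta_pos": [0,0,0.04],"twist": 0},{"grip": 0.45,"delta_pos": [-0.03,0.019,0.01],"twist": 3},{"grip": 0.45,"delta_pos": [-0.03,0.019,0],"twist": 3},{"grip": 0.45,"delta_pos": [-0.03,0.019,0],"twist": 3},{"grip": 0.45,"delta_pos": [-0.03,0.019,0],"twist": 1.8},{"grip": 0.45,"delta_pos": [-0.03,0.019,0],"twist": 0},{"grip": 0.45,"delta_pos": [-0.026,0.018,0],"twist": 0},{"grip": 0.45,"delta_pos": [0,0,0],"twist": 0}]'

```text
clock: 14.62
position: [0.4406, -0.1067, 0.1207]
ee_rot: [0.698, 0.097, 0.703, -0.095]
contact_force: [-1.2, -0.1, -1.9]
width: 0.0508
```

Run:
```python
from h import *
c=cam('wrist');print(pose()); save(c,'w7.png')
```

```text
(array([ 0.4447, -0.1089,  0.1214]), np.float64(74.4), array([ 1.3,  0.3, -1.1]), 0.0509, 14.67)
```

View pics/w7.png

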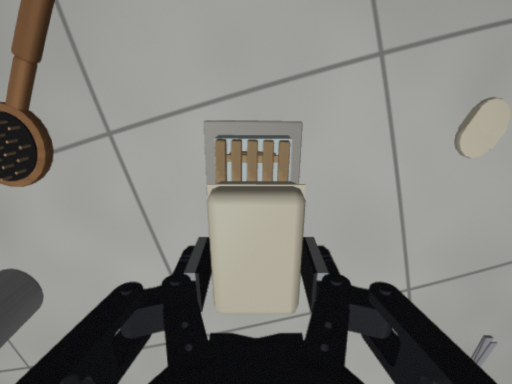

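Wrist view: the bar is held square, front edge at row 186, columns 208–304. Behind it the slat ends are inside the dish rim at row 140 (columns 216–290), so the drainer is seated.

Run:
```python
from h import *
c=cam('wrist'); p,a,_,_,_=pose(); p=np.array(p); print(p,a)
A=np.radians(a-90); ax=np.array([np.cos(A),np.sin(A)])
F=ray(c,[(216,140),(290,140)],.041)[:,:2]; print('drainer w',np.linalg.norm(F[0]-F[1])); D=F.mean(0)+.062*ax
e=F[1]-F[0]; print('yaw',np.degrees(np.arctan2(-e[0],e[1])))
B=ray(c,[(208,187),(304,187)],p[2]+.006)[:,:2]; print('bar w',np.linalg.norm(B[0]-B[1])); C=B.mean(0)+.04*ax
M=ray(c,[(205,121),(301,121)],.005)[:,:2]; print('mat',np.linalg.norm(M[0]-M[1]),M.mean(0)+.075*ax)
print('drainer',D,'bar',C,'bar-tcp',C-p[:2],'move',D-C)
sl=ray(c,[(484,127)],.008); print('sliver',sl)
```

```text
[ 0.4476 -0.1105  0.1219] 74.4
drainer w 0.059952195213862955
yaw -15.648098938989142
bar w 0.05012016566547044
mat 0.08858226499910211 [ 0.45399897 -0.11382652]
drainer [ 0.45339087 -0.11338367] bar [ 0.444144   -0.10845527] bar-tcp [-0.003456    0.00204473] move [ 0.00924687 -0.00492839]
sliver [[0.44376296 0.11836033 0.008     ]]
```

Call:
step_arm --increments '[{"grip": 0.45,"delta_pos": [0.004,-0.002,-0.02],"twist": 0},{"grip": 0.45,"delta_pos": [0,0,-0.02],"twist": 0},{"grip": 0.45,"delta_pos": [0,0,-0.015],"twist": 0},{"grip": 0.45,"delta_pos": [0,0,-0.005],"twist": 0},{"grip": 0.45,"delta_pos": [0,0,0],"twist": 0},{"grip": 0.45,"delta_pos": [0,0,0],"twist": 0}]'

```text
clock: 15.22
position: [0.4534, -0.1137, 0.0613]
ee_rot: [0.701, 0.096, 0.7, -0.096]
contact_force: [0.7, -0.7, -1.1]
width: 0.0514
```

Call:
step_arm --increments '[{"grip": 0.45,"delta_pos": [0,0,-0.004],"twist": 0},{"grip": 0.45,"delta_pos": [0,0,-0.002],"twist": 0},{"grip": 0.45,"delta_pos": [0,0,0],"twist": 0},{"grip": 0.45,"delta_pos": [0,0,0],"twist": 0}]'

```text
clock: 15.55
position: [0.4524, -0.1131, 0.0553]
ee_rot: [0.701, 0.096, 0.7, -0.096]
contact_force: [0.8, 0.6, -0.3]
width: 0.051
```

Call:
step_arm --increments '[{"grip": 0.45,"delta_pos": [0,0,-0.001],"twist": 0},{"grip": 0.45,"delta_pos": [0,0,-0.001],"twist": 0},{"grip": 0.45,"delta_pos": [0,0,0],"twist": 0}]'

```text
clock: 15.8
position: [0.4526, -0.1132, 0.0547]
ee_rot: [0.701, 0.096, 0.7, -0.096]
contact_force: [-3.4, 1.4, 12.1]
width: 0.0513
```

Call:
step_arm --increments '[{"grip": 1,"delta_pos": [0,0,0],"twist": 0},{"grip": 1,"delta_pos": [0,0,0],"twist": 0},{"grip": 1,"delta_pos": [0,0,0],"twist": 0},{"grip": 1,"delta_pos": [0,0,0],"twist": 0},{"grip": 1,"delta_pos": [0,0,0.02],"twist": 0},{"grip": 1,"delta_pos": [0,0,0.04],"twist": 0},{"grip": 1,"delta_pos": [0,0,0.04],"twist": 0},{"grip": 1,"delta_pos": [0,0,0.04],"twist": 0},{"grip": 1,"delta_pos": [-0.002,0.039,0],"twist": -5},{"grip": 1,"delta_pos": [-0.002,0.039,0],"twist": -5}]'

```text
clock: 16.63
position: [0.4507, -0.0361, 0.1958]
ee_rot: [0.691, 0.16, 0.686, -0.16]
contact_force: [0.2, 1.1, -1.2]
width: 0.0854
```

Call:
step_arm --increments '[{"grip": 1,"delta_pos": [-0.002,0.039,0],"twist": -5},{"grip": 1,"delta_pos": [-0.002,0.039,0],"twist": -5},{"grip": 1,"delta_pos": [-0.002,0.039,0],"twist": -5},{"grip": 1,"delta_pos": [-0.002,0.037,0],"twist": -5},{"grip": 1,"delta_pos": [0,0,0],"twist": 0},{"grip": 1,"delta_pos": [0,0,0],"twist": 0},{"grip": 1,"delta_pos": [0,0,0],"twist": 0}]'

```text
clock: 17.22
position: [0.4401, 0.1187, 0.1928]
ee_rot: [0.652, 0.273, 0.652, -0.274]
contact_force: [0.7, 0.3, -0.6]
width: 0.0857
```

Run:
```python
from h import *
c=cam('wrist');print(pose()); save(c,'w8.png')
uv=proj(c,[[.441,.119,.008]])[0]; print(uv)
for t in (10,16): b=blob(c,uv,60,t,.007); print(b['c'],b['wh'],b['ang'],b['k'].min(0),b['k'].max(0), np.array(cv2.fitEllipse((b['P']*1000).astype(np.float32)),dtype=object))
t=cam('top'); print(dish(t))
b=blob(t,(283,212),14,14,.069)
im=t['img'].astype(int); g=im[:,:,0]-im[:,:,2]; m=(g>24).astype(np.uint8); w=np.zeros_like(m); w[180:250,250:320]=1
print('bar+slats colour px', (m*w).sum()); save(t,'t8.png',(240,170,320,250),5)
```

```text
(array([0.4402, 0.1181, 0.1928]), np.float64(44.4), array([-0.7, -0.2, -0.4]), 0.085, 17.27)
[256.70531584 170.41415733]
(439.0, 123.3) (60.8, 36.9) -44.4 [243 142] [273 190] [(439.27813720703125, 123.17416381835938)
 (38.24629211425781, 63.90803527832031) 45.23209762573242]
(439.8, 121.7) (51.9, 30.9) -46.3 [245 147] [270 188] [(439.520751953125, 120.19823455810547)
 (29.226112365722656, 48.89949417114258) 51.54620361328125]Traceback (most recent call last):
  File "<stdin>", line 5, in <module>
  File "h.py", line 43, in dish
    k=max(cv2.findContours(m,0,cv2.CHAIN_APPROX_NONE)[0],key=cv2.contourArea).reshape(-1,2)
      ~~~^^^^^^^^^^^^^^^^^^^^^^^^^^^^^^^^^^^^^^^^^^^^^^^^^^^^^^^^^^^^^^^^^^^^
ValueError: max() iterable argument is empty
```

Call:
step_arm --increments '[{"grip": 1,"delta_pos": [-0.001,0.004,-0.03],"twist": 0},{"grip": 0.65,"delta_pos": [0,0,-0.04],"twist": 0},{"grip": 0.65,"delta_pos": [0,0,-0.04],"twist": 0},{"grip": 0.65,"delta_pos": [0,0,-0.04],"twist": 0},{"grip": 0.65,"delta_pos": [0,0,-0.02],"twist": 0},{"grip": 0.65,"delta_pos": [0,0,-0.01],"twist": 0},{"grip": 0.65,"delta_pos": [0,0,-0.004],"twist": 0},{"grip": 0.65,"delta_pos": [0,0,0],"twist": 0},{"grip": 0.65,"delta_pos": [0,0,0],"twist": 0}]' --force 20

```text
clock: 18.07
position: [0.4401, 0.1222, 0.0095]
ee_rot: [0.652, 0.275, 0.651, -0.274]
contact_force: [-1.1, -1.0, 0.3]
width: 0.0554
```

Run:
```python
from h import *
c=cam('wrist');print(pose()); t=cam('top')
o=np.zeros((384,800,3),np.uint8); o[:,:512]=c['img']; o[:288,512:]=cv2.resize(t['img'][170:250,240:320],(288,288),interpolation=cv2.INTER_CUBIC); cv2.imwrite('pics/j8.png',o[:,:,::-1])
```

```text
(array([0.4404, 0.1224, 0.0099]), np.float64(44.3), array([ 0.2, -0.4,  0.8]), 0.0555, 18.12)
```

View pics/j8.png

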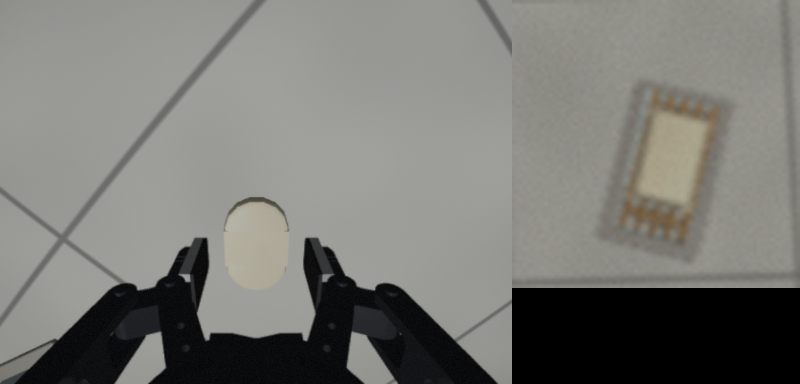

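Left: sliver centred between the pads at (257,243). Right: bar flat in the middle of the drainer. Lowering and closing on the sliver.

Call:
step_arm --increments '[{"grip": 0.65,"delta_pos": [0,0,-0.003],"twist": 0},{"grip": 0.65,"delta_pos": [0,0,-0.002],"twist": 0},{"grip": 0.3,"delta_pos": [0,0,0],"twist": 0},{"grip": 0.3,"delta_pos": [0,0,0],"twist": 0},{"grip": 0.3,"delta_pos": [0,0,0],"twist": 0},{"grip": 0.3,"delta_pos": [0,0,0],"twist": 0},{"grip": 0.3,"delta_pos": [0,0,0],"twist": 0}]'

```text
clock: 18.75
position: [0.4393, 0.123, 0.0043]
ee_rot: [0.652, 0.274, 0.652, -0.274]
contact_force: [-1.2, -0.7, 4.9]
width: 0.0374
```

Run:
```python
from h import *
print(pose())
t=cam('top'); im=cv2.cvtColor(t['img'],cv2.COLOR_RGB2LAB).astype(int); L=im[:,:,0]
w=np.zeros(L.shape,np.uint8); u,v=proj(t,[[.45,-.112,.069]])[0].astype(int); w[v-18:v+18,u-14:u+14]=1
print(u,v,L[v-16:v+17:4,u-12:u+13:3])
m=((L>150)&(w>0)&(im[:,:,2]-128>8)).astype(np.uint8)
k=max(cv2.findContours(m,0,cv2.CHAIN_APPROX_NONE)[0],key=cv2.contourArea).reshape(-1,2)
print(cv2.minAreaRect((ray(t,k,.069)[:,:2]*1000).astype(np.float32)))
```

```text
(array([0.4393, 0.123 , 0.0043]), np.float64(44.4), array([-1.2, -0.7,  4.9]), 0.0374, 18.75)
282 214 [[152 129 133 121 125 129 121 126 130]
 [147 129 138 138 166 152 141 120 113]
 [139 130 123 155 166 170 171 170 136]
 [131 139 125 167 167 172 170 172 125]
 [127 140 135 164 168 170 171 161 125]
 [128 125 156 167 173 171 173 141 127]
 [129 121 168 172 174 172 169 130 128]
 [124 126 114 124 125 140 155 125 136]
 [117 125 107 109 104 122 106 127 143]]
((453.5129089355469, -115.8579330444336), (44.55302047729492, 71.28335571289062), 74.16545867919922)
```

Call:
step_arm --increments '[{"grip": 0.3,"delta_pos": [0,0,0.02],"twist": 0},{"grip": 0.3,"delta_pos": [0,0,0.04],"twist": 0},{"grip": 0.3,"delta_pos": [0,0,0.04],"twist": 0},{"grip": 0.3,"delta_pos": [0.002,-0.035,0.02],"twist": 5},{"grip": 0.3,"delta_pos": [0.002,-0.039,0],"twist": 5},{"grip": 0.3,"delta_pos": [0.002,-0.039,0],"twist": 5},{"grip": 0.3,"delta_pos": [0.002,-0.039,0],"twist": 5},{"grip": 0.3,"delta_pos": [0.002,-0.039,0],"twist": 5},{"grip": 0.3,"delta_pos": [0.002,-0.039,0],"twist": 5},{"grip": 0.3,"delta_pos": [0,-0.008,0],"twist": 0}]'

```text
clock: 19.63
position: [0.4526, -0.1207, 0.1242]
ee_rot: [0.702, 0.095, 0.699, -0.098]
contact_force: [0.8, 0.6, 0.4]
width: 0.037
```

Call:
step_arm --increments '[{"grip": 0.3,"delta_pos": [0,0,-0.02],"twist": 0},{"grip": 0.3,"delta_pos": [0,0,-0.015],"twist": 0},{"grip": 0.3,"delta_pos": [0,0,-0.005],"twist": 0},{"grip": 0.3,"delta_pos": [0,0,0],"twist": 0},{"grip": 0.3,"delta_pos": [0,0,0],"twist": 0},{"grip": 0.3,"delta_pos": [0,0,0],"twist": 0}]'

```text
clock: 20.13
position: [0.4519, -0.1149, 0.0847]
ee_rot: [0.701, 0.096, 0.7, -0.096]
contact_force: [0.2, -0.9, -0.4]
width: 0.0372
```

Run:
```python
from h import *
c=cam('wrist');print(pose()); save(c,'w9.png')
```

```text
(array([ 0.452 , -0.1149,  0.0848]), np.float64(74.4), array([-0.5, -0.5, -0.8]), 0.037, 20.18)
```

View pics/w9.png

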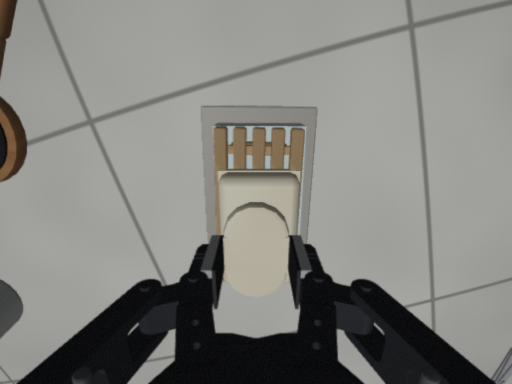

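The sliver is held level over the bar and lined up with it (sliver column 256, bar column 259). Lowering.

Call:
step_arm --increments '[{"grip": 0.3,"delta_pos": [0,0,-0.006],"twist": 0},{"grip": 0.3,"delta_pos": [0,0,-0.003],"twist": 0},{"grip": 0.3,"delta_pos": [0,0,-0.001],"twist": 0},{"grip": 0.3,"delta_pos": [0,0,0],"twist": 0},{"grip": 0.3,"delta_pos": [0,0,0],"twist": 0}]'

```text
clock: 20.6
position: [0.4512, -0.115, 0.0739]
ee_rot: [0.7, 0.096, 0.701, -0.096]
contact_force: [-0.5, -0.4, -1.7]
width: 0.0373
```

Run:
```python
from h import *
c=cam('wrist'); p=np.array([.452,-.1149,.0848])
# use rows seen in w9 with that pose: shift camera origin back
s=np.array(pose()[0]); c['o']=c['o']-s+p
B=ray(c,[(259,172)],.063)[0]; S=ray(c,[(256,203)],p[2]-.0043+.005)[0]
A=np.radians(-15.6); ax=np.array([np.cos(A),np.sin(A)])
print(pose(),'bar',B[:2]+.04*ax,'sliver',S[:2]+.031*ax)
```

```text
(array([ 0.4513, -0.1151,  0.0741]), np.float64(74.4), array([-0.5, -0.6,  0.2]), 0.0371, 20.65) bar [ 0.45131441 -0.11233952] sliver [ 0.45339653 -0.11489319]
```

Within 3 mm. One more millimetre down, then release and retreat towards the cup.

Call:
step_arm --increments '[{"grip": 0.3,"delta_pos": [-0.001,0.002,-0.001],"twist": 0},{"grip": 0.3,"delta_pos": [0,0,0],"twist": 0}]'

```text
clock: 20.82
position: [0.4507, -0.1132, 0.0733]
ee_rot: [0.701, 0.096, 0.7, -0.096]
contact_force: [0.5, -1.2, 1.5]
width: 0.0373
```

Call:
step_arm --increments '[{"grip": 0.6,"delta_pos": [0,0,0],"twist": 0},{"grip": 0.6,"delta_pos": [0,0,0],"twist": 0},{"grip": 0.6,"delta_pos": [0,0,0],"twist": 0},{"grip": 0.6,"delta_pos": [0,0,0.01],"twist": 0},{"grip": 0.6,"delta_pos": [0,0,0.03],"twist": 0},{"grip": 1,"delta_pos": [0,0,0.04],"twist": 0},{"grip": 1,"delta_pos": [0,0,0.04],"twist": 0},{"grip": 1,"delta_pos": [0.005,-0.038,0.01],"twist": 0},{"grip": 1,"delta_pos": [0.005,-0.039,0],"twist": 0},{"grip": 1,"delta_pos": [0.005,-0.039,0],"twist": 0}]'

```text
clock: 21.65
position: [0.466, -0.2302, 0.205]
ee_rot: [0.702, 0.095, 0.699, -0.096]
contact_force: [0.2, -0.4, -0.5]
width: 0.0853
```

Call:
step_arm --increments '[{"grip": 1,"delta_pos": [0.005,-0.039,0.01],"twist": 0},{"grip": 1,"delta_pos": [0.005,-0.039,0.01],"twist": 0},{"grip": 1,"delta_pos": [0.005,-0.039,0.01],"twist": 0},{"grip": 1,"delta_pos": [0.005,-0.039,0.01],"twist": 0},{"grip": 1,"delta_pos": [0.005,-0.038,0],"twist": 0},{"grip": 1,"delta_pos": [0,0,0],"twist": 0},{"grip": 1,"delta_pos": [0,0,0],"twist": 0},{"grip": 1,"delta_pos": [0,0,0],"twist": 0}]'

```text
clock: 22.32
position: [0.4898, -0.4224, 0.2421]
ee_rot: [0.7, 0.097, 0.701, -0.095]
contact_force: [0.1, -0.3, -0.1]
width: 0.0858
```

Run:
```python
from h import *
c=cam('wrist');print(pose())
print(proj(c,[[.49,-.423,.09],[.49,-.423,0]]))
t=cam('top')
o=np.zeros((384,800,3),np.uint8); o[:,:512]=c['img']; o[:288,512:]=cv2.resize(t['img'][170:250,240:320],(288,288),interpolation=cv2.INTER_CUBIC); cv2.imwrite('pics/j9.png',o[:,:,::-1])
```

```text
(array([ 0.4899, -0.4218,  0.2425]), np.float64(74.4), array([-0.4,  0.3, -1.1]), 0.0856, 22.37)
[[254.83153784 178.00048534]
 [254.87399293 160.47992498]]
```

View pics/j9.png

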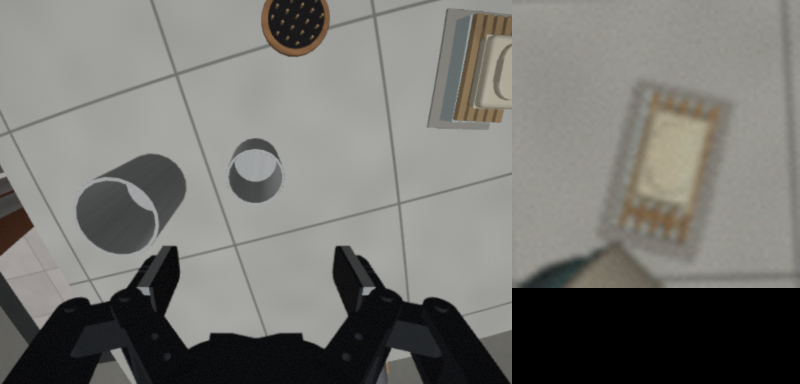

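Left: small cup with its rim centred at (256,176) and the larger cup well clear at (118,215). Right: the whole stack (sliver, bar, drainer, dish) is centred on the mat. Gripping the small cup near its rim.

Call:
step_arm --increments '[{"grip": 1,"delta_pos": [-0.001,0,-0.04],"twist": 0},{"grip": 1,"delta_pos": [0,0,-0.04],"twist": 0},{"grip": 1,"delta_pos": [0,0,-0.04],"twist": 0},{"grip": 1,"delta_pos": [0,0,-0.03],"twist": 0},{"grip": 1,"delta_pos": [0,0,-0.025],"twist": 0},{"grip": 1,"delta_pos": [0,0,-0.015],"twist": 0},{"grip": 1,"delta_pos": [0,0,0],"twist": 0},{"grip": 1,"delta_pos": [0,0,0],"twist": 0}]' --force 40

```text
clock: 23.08
position: [0.4892, -0.4215, 0.0529]
ee_rot: [0.7, 0.096, 0.701, -0.095]
contact_force: [0.6, -0.5, 0.2]
width: 0.0853
```

Call:
step_arm --increments '[{"grip": 0.6,"delta_pos": [0,0,0],"twist": 0},{"grip": 0.6,"delta_pos": [0,0,0],"twist": 0},{"grip": 0.6,"delta_pos": [0,0,0],"twist": 0},{"grip": 0.6,"delta_pos": [0,0,0],"twist": 0},{"grip": 0.6,"delta_pos": [0,0,0],"twist": 0},{"grip": 0.6,"delta_pos": [0,0,0],"twist": 0}]'

```text
clock: 23.58
position: [0.4906, -0.4238, 0.0556]
ee_rot: [0.702, 0.095, 0.699, -0.097]
contact_force: [0.6, 1.7, 7.0]
width: 0.0653
```

Call:
step_arm --increments '[{"grip": 0.6,"delta_pos": [0,0,0.02],"twist": 0},{"grip": 0.6,"delta_pos": [0,0,0.04],"twist": 0},{"grip": 0.6,"delta_pos": [0,0,0.04],"twist": 0},{"grip": 0.6,"delta_pos": [0,0,0.04],"twist": 0},{"grip": 0.6,"delta_pos": [-0.008,0.038,0],"twist": 0},{"grip": 0.6,"delta_pos": [-0.008,0.038,0],"twist": 0},{"grip": 0.6,"delta_pos": [-0.008,0.038,0],"twist": 0},{"grip": 0.6,"delta_pos": [-0.008,0.038,0],"twist": 0},{"grip": 0.6,"delta_pos": [-0.008,0.038,0],"twist": 0},{"grip": 0.6,"delta_pos": [-0.008,0.038,0],"twist": 0}]'

```text
clock: 24.42
position: [0.4403, -0.1934, 0.1933]
ee_rot: [0.701, 0.096, 0.7, -0.096]
contact_force: [1.5, -0.1, -1.2]
width: 0.0654
```

Call:
step_arm --increments '[{"grip": 0.6,"delta_pos": [-0.008,0.038,0],"twist": 0},{"grip": 0.6,"delta_pos": [-0.008,0.038,0],"twist": 0},{"grip": 0.6,"delta_pos": [-0.008,0.038,0],"twist": 0},{"grip": 0.6,"delta_pos": [-0.008,0.038,0],"twist": 0},{"grip": 0.6,"delta_pos": [-0.008,0.038,0],"twist": 0},{"grip": 0.6,"delta_pos": [-0.008,0.038,0],"twist": 0},{"grip": 0.6,"delta_pos": [0,0.038,0],"twist": 0},{"grip": 0.6,"delta_pos": [0,0.038,0],"twist": 0},{"grip": 0.6,"delta_pos": [0,0.038,0],"twist": 0},{"grip": 0.6,"delta_pos": [0,0,0],"twist": 0}]'

```text
clock: 25.25
position: [0.3927, 0.1533, 0.1938]
ee_rot: [0.701, 0.096, 0.7, -0.092]
contact_force: [0.6, -0.6, -1.7]
width: 0.0652
```

Run:
```python
from h import *
c=cam('wrist');print(pose()); save(c,'w10.png')
uv=proj(c,[[.3415,.319,.005]])[0]; print(uv)
t=cam('top'); print(c['img'][max(0,int(uv[1])),int(np.clip(uv[0],0,511))])
b=blob(c,uv,75,8,.005); print(b['c'],b['wh'],b['k'].min(0),b['k'].max(0),cv2.minEnclosingCircle((b['P']*1000).astype(np.float32)))
```

```text
(array([0.3927, 0.1501, 0.1935]), np.float64(74.8), array([ 0.8, -0.2, -1.9]), 0.0655, 25.3)
[380.88128386  91.32115378]
[143 142 136]
(340.4, 320.4) (96.6, 94.1) [341  46] [422 131] ((337.9934387207031, 319.281005859375), 50.837154388427734)
```

Call:
step_arm --increments '[{"grip": 0.6,"delta_pos": [-0.01,0.034,0],"twist": 0},{"grip": 0.6,"delta_pos": [-0.01,0.034,0],"twist": 0},{"grip": 0.6,"delta_pos": [-0.01,0.034,0],"twist": 0},{"grip": 0.6,"delta_pos": [-0.01,0.034,0],"twist": 0},{"grip": 0.6,"delta_pos": [-0.011,0.033,0],"twist": 0},{"grip": 0.6,"delta_pos": [0,0,-0.03],"twist": 0},{"grip": 0.6,"delta_pos": [0,0,-0.03],"twist": 0},{"grip": 0.6,"delta_pos": [0,0,-0.02],"twist": 0},{"grip": 0.6,"delta_pos": [0,0,0],"twist": 0},{"grip": 0.6,"delta_pos": [0,0,0],"twist": 0}]'

```text
clock: 26.18
position: [0.3424, 0.3144, 0.1126]
ee_rot: [0.7, 0.096, 0.701, -0.097]
contact_force: [0.5, 0.6, -1.5]
width: 0.0651
```

Run:
```python
from h import *
c=cam('wrist'); p=pose(); print(p); save(c,'w11.png')
# coaster edge/cup: predicted pixel of coaster circle and cup rim
a=np.linspace(0,2*np.pi,8,endpoint=False)
im=c['img'].copy()
P=np.c_[.341+.048*np.cos(a),.3195+.048*np.sin(a),0*a+.005]; print(proj(c,P).round())
t=cam('top'); print(proj(t,P)[:].mean(0))
o=np.zeros((384,800,3),np.uint8); o[:,:512]=im; u,v=proj(t,[[.341,.3195,.005]])[0].astype(int); o[:288,512:]=cv2.resize(t['img'][v-30:v+30,u-30:u+30],(288,288)); cv2.imwrite('pics/j11.png',o[:,:,::-1])
b=blob(c,proj(c,[[.341,.3195,.005]])[0],150,8,.005); print(b['c'],b['wh'])
```

```text
(array([0.3434, 0.3153, 0.1138]), np.float64(74.3), array([ 1.2,  0.1, -1.1]), 0.0653, 26.23)
[[273. 231.]
 [303. 210.]
 [309. 175.]
 [286. 144.]
 [246. 139.]
 [216. 164.]
 [213. 200.]
 [237. 227.]]
[150.10573622 253.67314309]
(409.9, 300.1) (368.9, 241.6)
```

Call:
step_arm --increments '[{"grip": 0.6,"delta_pos": [-0.001,0.004,-0.02],"twist": 0},{"grip": 0.6,"delta_pos": [0,0,-0.015],"twist": 0},{"grip": 0.6,"delta_pos": [0,0,-0.01],"twist": 0},{"grip": 0.6,"delta_pos": [0,0,-0.005],"twist": 0},{"grip": 0.6,"delta_pos": [0,0,0],"twist": 0},{"grip": 0.6,"delta_pos": [0,0,0],"twist": 0}]'

```text
clock: 26.78
position: [0.3423, 0.3203, 0.0641]
ee_rot: [0.701, 0.097, 0.7, -0.096]
contact_force: [0.4, -0.2, -0.2]
width: 0.0653
```

Call:
step_arm --increments '[{"grip": 0.6,"delta_pos": [0,0,-0.002],"twist": 0},{"grip": 0.6,"delta_pos": [0,0,0],"twist": 0},{"grip": 0.6,"delta_pos": [0,0,0],"twist": 0}]'

```text
clock: 27.03
position: [0.3416, 0.3201, 0.0616]
ee_rot: [0.701, 0.096, 0.7, -0.096]
contact_force: [-0.1, -0.4, -1.6]
width: 0.0655
```

Call:
step_arm --increments '[{"grip": 0.6,"delta_pos": [0,0,-0.001],"twist": 0},{"grip": 0.6,"delta_pos": [0,0,-0.001],"twist": 0},{"grip": 0.6,"delta_pos": [0,0,0],"twist": 0}]'

```text
clock: 27.28
position: [0.3416, 0.3203, 0.0605]
ee_rot: [0.701, 0.096, 0.7, -0.096]
contact_force: [-2.0, -1.4, 9.7]
width: 0.0655
```

Contact made. Releasing slowly, then going up and away to the left.

Call:
step_arm --increments '[{"grip": 0.8,"delta_pos": [0,0,0],"twist": 0},{"grip": 1,"delta_pos": [0,0,0],"twist": 0},{"grip": 1,"delta_pos": [0,0,0],"twist": 0},{"grip": 1,"delta_pos": [0,0,0],"twist": 0},{"grip": 1,"delta_pos": [0,0,0.02],"twist": 0},{"grip": 1,"delta_pos": [0,0,0.04],"twist": 0},{"grip": 1,"delta_pos": [0,0,0.04],"twist": 0},{"grip": 1,"delta_pos": [0,0,0.04],"twist": 0},{"grip": 1,"delta_pos": [0,0,0.04],"twist": 0},{"grip": 1,"delta_pos": [-0.03,0.02,0],"twist": 0}]'

```text
clock: 28.12
position: [0.3193, 0.3414, 0.2469]
ee_rot: [0.706, 0.102, 0.695, -0.094]
contact_force: [1.4, 0.9, 0.1]
width: 0.0854
```

Call:
step_arm --increments '[{"grip": 1,"delta_pos": [-0.03,0.025,0],"twist": 0},{"grip": 1,"delta_pos": [-0.03,0.025,0],"twist": 0},{"grip": 1,"delta_pos": [-0.03,0.025,0],"twist": 0},{"grip": 1,"delta_pos": [-0.03,0.025,0],"twist": 0},{"grip": 1,"delta_pos": [-0.02,0.03,0],"twist": 0},{"grip": 1,"delta_pos": [0,0.035,0],"twist": 0},{"grip": 1,"delta_pos": [0,0,0],"twist": 0},{"grip": 1,"delta_pos": [0,0,0],"twist": 0},{"grip": 1,"delta_pos": [0,0,0],"twist": 0}]'

```text
clock: 28.87
position: [0.1711, 0.5042, 0.2383]
ee_rot: [0.7, 0.095, 0.701, -0.097]
contact_force: [-1.1, -0.4, -0.1]
width: 0.0852
```

Run:
```python
from h import *
print(pose()); t=cam('top'); s=cam('scene')
im=cv2.cvtColor(t['img'],cv2.COLOR_RGB2LAB).astype(int)
for n,uv,r,th,z in [('clip',(315,195),16,10,.01),('brush',(515,395),50,20,.01),('basket',(135,275),45,14,.16)]:
    b=blob(t,np.array(uv)/1.5,r,th,z); print(n,b['c'],b['wh'],b['ang'])
# cup on coaster: same method as at the start, base near edge and rim far edge; coaster excluded by threshold
b=blob(t,proj(t,[[.341,.319,.045]])[0],26,26,0.); n=t['o'][:2]; P0=b['P']; P9=ray(t,b['k'],.095)[:,:2]
e=np.array([.341,.319])-n; e/=np.linalg.norm(e); q=np.array([-e[1],e[0]])
for nm,P,f in(('base',P0,(P0@e).min()+.033),('rim',P9,(P9@e).max()-.033)):
    w=P@q; print(nm,(e*f+q*(w.max()+w.min())/2).round(4),np.ptp(w).round(4))
def cr(c,P,r,w):
    u,v=proj(c,[P])[0].astype(int); return cv2.resize(c['img'][v-r:v+r,u-r:u+r],(w,w),interpolation=cv2.INTER_CUBIC)
o=np.zeros((590,800,3),np.uint8); A=[.45,-.113,.04]; B=[.341,.319,.045]
o[:290,:290]=cr(t,A,32,290); o[:290,300:590]=cr(t,B,32,290); o[300:590,:290]=cr(s,A,36,290); o[300:590,300:590]=cr(s,B,36,290)
cv2.imwrite('pics/final.png',o[:,:,::-1])
```

```text
(array([0.1711, 0.5042, 0.2383]), np.float64(74.4), array([-1.1, -0.4, -0.1]), 0.0852, 28.87)
clip (747.9, 123.1) (56.2, 14.0) -26.3
brush (330.5, -328.1) (81.3, 79.2) 88.4
basket (546.1, 467.9) (131.4, 112.7) -1.6
base [0.3417 0.3738] 0.0612
rim [0.3425 0.3093] 0.0566
```

View pics/final.png

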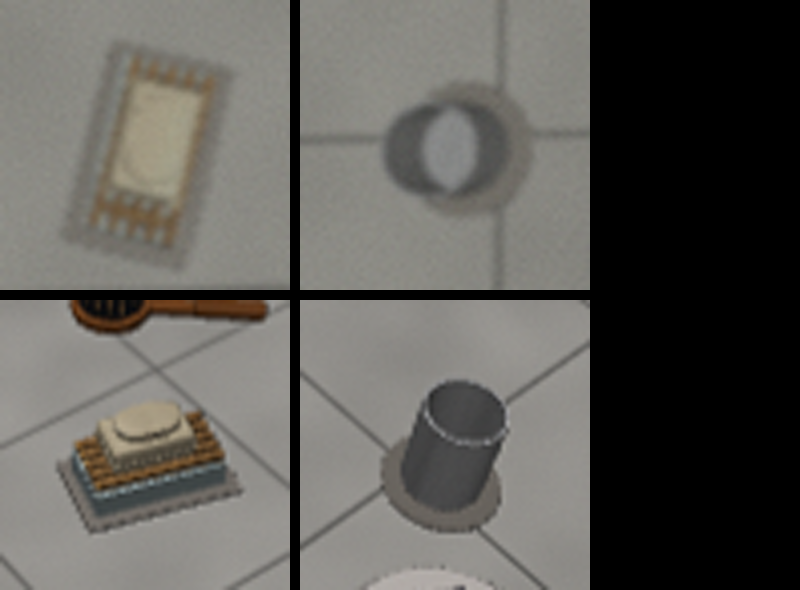

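Final picture: the stack is flat and centred on the mat. On the round mat the cup's base silhouette has centre (165,147) in its crop, against (165,147) for the mat, so they coincide. The base/rim cup numbers are spoiled by the bright inside of the cup splitting the mask. The brush and basket numbers changed only because of the opening filter I added, so I'll check those two against the first picture with the same method.

Run:
```python
from h import *
import pickle
a=pickle.load(open('top.pkl','rb')); t=cam('top')
for n,uv,r,th,z in [('brush',(515,395),50,20,.01),('basket',(135,275),45,14,.16)]:
    for c in(a,t): b=blob(c,np.array(uv)/1.5,r,th,z); print(n,b['c'],b['wh'])
    u,v=(np.array(uv)/1.5).astype(int); print('shift px',cv2.phaseCorrelate(*[cv2.cvtColor(c['img'],cv2.COLOR_RGB2GRAY)[v-r:v+r,u-r:u+r].astype(np.float32) for c in(a,t)]))
g=cv2.cvtColor(t['img'],cv2.COLOR_RGB2GRAY); u,v=proj(t,[[.341,.319,.045]])[0].astype(int); im=g[v-26:v+26,u-26:u+26]
m=np.zeros_like(g); m[v-26:v+26,u-26:u+26]=(im<95); m=cv2.morphologyEx(m,cv2.MORPH_OPEN,np.ones((3,3)))
k=np.argwhere(m)[:,::-1]; k=k; P=ray(t,k,.005)[:,:2]
print('cup px',k.min(0),k.max(0),'base y:',P[:,1].min()+.033,'x mid',(P[:,0].max()+P[:,0].min())/2, 'z=.095 x mid',np.ptp(ray(t,k,.05)[:,0]),ray(t,k,.05)[:,0].min()/2+ray(t,k,.05)[:,0].max()/2)
```

```text
brush (330.5, -328.1) (81.3, 79.2)
brush (330.5, -328.1) (81.3, 79.2)
shift px ((0.0173280971060521, 0.00833791329247191), 1.0560834763526916)
basket (545.4, 466.9) (133.5, 110.5)
basket (545.3, 467.0) (133.7, 110.6)
shift px ((0.05897622188133056, 0.015228041668287062), 1.032819280506652)
cup px [133 244] [159 263] base y: 0.3233730904223777 x mid 0.34179772355621024 z=.095 x mid 0.05961070362659282 0.341955802624837
```

```bash
python3 -c "
from rig import manip; print(manip.sign_off())"
```

```text
the job is handed in; nothing more can be done
None
```

I put the whole set back and handed the job in at about 29 s of the 120 s. No verdict is reported, so the results below are my own measurements.

| Item | Last check | Tolerance |
|---|---|---|
| Dish on oblong mat | within about 2 mm, lying along it to about 0.4° | 14 mm, 0.2 rad |
| Drainer in dish | slats inside the rim; about 1–2 mm off by placement | 9 mm |
| Fresh bar on drainer | about 4 mm off by the worse of two estimates | 15 mm |
| Sliver on bar | about 3 mm off before the final nudge towards the bar | 14 mm |
| Cup on round mat | about 4 mm off by the last measurement | 13 mm |

- **Heights and tilt:** I did not measure these for the stack. In the last pictures everything looks flat and seated, and the cup stands upright.
- **Things to leave alone:** The hairbrush and wastebasket show no shift from the first picture (under 0.1 pixel). The clipper measures within about 1 mm of where it started. The arm was clear of everything at hand-in.
- **Checks that disagreed:** One top-view mask put the dish about 13 mm off; a colour mask and a crop corrected that. One cup mask failed because the bright inside of the cup split it. A cruder mask gave the figure above, and an eyeballed crop showed the cup centred.

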